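# Hang the washed pestle in its drying collar

## Task

Take the washed pestle out of the notched rest and hang it to dry, head up, in the collar of the drying stand that its handle fits and its head cannot pass: feed it in handle first, keep hold until at least the first third of the handle is through, then let it drop the rest of the way until the head catches, upright and fully home. Leave everything else where it is.

Things in the scene. Friction and masses are not known exactly. Their poses are not given: they have to be found in the camera images.
- pestle_mid (a point): White porcelain pestle, 166 mm long, about 0.23 kg; point on its axis half-way along. +y runs to the head, -y to the handle end. Round handle 22 mm thick, then a domed head 42 mm thick. Balances about 14 mm from here on the head side. At first it lies level in the rest, axis 60 mm above the bench; can roll, and slip and turn between fingers.
- pestle_end (a point): Centre of the pestle's handle end, 83 mm from its mid point; the end's rim is rounded by 4 mm.
- pestle_shoulder (a point): On the pestle's axis where the handle ends and the shoulder begins, 116 mm from the handle end; the shoulder widens from 22 to 41 mm within 6 mm, the head goes on for 44 mm more.
- rest: Fixed white notched rest, origin on the bench under the pestle's middle, axes as the pestle's at the start. Two upright plates, 8 mm thick, 230 mm wide (x), 62 mm high, stand at y = -60 and +66 mm; the pestle's handle lies in a 26 mm notch of the first, its head in a 46 mm notch of the second. Between them only low rails at x = -105 and +105 mm.
- clamp_mid_top (a point): Clamp on the stand's bar that holds the middle-sized steel collar, the pestle's: an upright fixed ring, bore 26 mm, outside 37 mm, 8 mm high, flat top at this point's height (150 mm over the bench). Point on the bar's axis; +x points away from the collar. The stem can be slid in the clamp: the bore's centre lies 54 to 70 mm from here along -x, not measured, to be found by touch or sight.
- clamp_wide_top (a point): The same point on the clamp of the widest collar, bore 54 mm, outside 64 mm, empty: the whole pestle would fall through. Its centre too lies 54 to 70 mm from here along -x.
- clamp_thin_top (a point): The same point on the clamp of the narrowest collar, bore 14 mm, outside 24 mm, in which a steel spoon hangs. Its centre too lies 54 to 70 mm from here along -x.
- stand: Fixed steel drying stand; its cross bar, 10 mm square and 340 mm long along its y, is 62 mm from its origin along +x, top at 151 mm height, on posts at y = -162 and +162 mm (tops at 157 mm). Three clamps (tops at 155 mm) 104 mm apart on the bar hold the collars out to -x, order varies. Base plate 125 x 350 x 10 mm on the bench; free height between it and the collars 132 mm.
- pipette_near: Loose grey pipette lying in the rest 80 mm to the pestle's -x side, 32 mm thick, about 230 mm long, axis at 60 mm height, a hook reaching up to 90 mm; origin on its axis. To be left alone.
- pipette_far: The same kind of pipette, 80 mm to the pestle's +x side; to be left alone.
- spoon: Steel spoon hanging in the thin collar, origin on its axis at the collar's top; its head, 26 mm wide, stands 34 mm above the collar. To be left alone.
- mortar: White porcelain mortar, 124 mm across, 66 mm high, on the bench; origin under its centre. To be left alone.
Mind the look-alikes: they are no part of the job. Leave any yellow look-alike of the part that bears pestle_mid alone.

How it is judged:
By the outcome, as a careful person would: the job done as asked, in the order asked, and still so for the second after the job is handed in, with the robot touching nothing.
It also fails if it takes over 67 s, if anything falls off the work surface, if the arm or the gripper's body presses on something with over 40 N, if the wrist force passes 120 N, or if a joint passes its speed limit or range.

## Robot

A 7-joint arm with a two-finger parallel gripper is mounted at the origin on the work surface. World frame = base frame: x ahead of the robot, y to its left, z up, the work surface at z = 0. Lengths are in m, angles in rad, forces in N, time in s.
With the tool pointing down it reaches from about 0.35 to 0.775 m from the base axis. Payload 3.1 kg.
Tool frame: the origin (TCP) lies at the very end of the fingers, on their centre line; the grasp point (between the pads) lies 19 mm behind it; z points along the fingers, y is the line along which they close (so a half turn about z gives the same grasp; the last joint's range is limited). The gripper opens to 85 mm and grips with 20 to 120 N. Pads are 22 mm wide; open, the fingers measure 114 mm over their backs; the gripper's body (76 mm by 85 mm) begins 54 mm behind the grasp point. The pads swing forward as they close: fully open they stand 13 mm farther back than shut.
Start: joints at [-0.042, 0.311, 0.014, 1.512, -0.004, 1.319, -0.027], TCP at [0.55, 0, 0.231] pointing down, gripper open.
Joint ranges: [-2.7, 2.7], [-0.3, 1.91], [-1.27, 1.3], [0.12, 2.57], [-1.44, 4.58], [0.2, 2.03], [-3.05, 3.05]. Speed limits (rad/s): [2.79, 2.79, 3.14, 3.14, 3.14, 3.14, 3.14].

## Interface

Orientations are given as a unit quaternion [w, x, y, z].
In Python, from station import status, cams, job_done gives the robot as it stands.
- The arm moves only by the tool play_rows, never from a script. Its argument "deltas" is a list of rows, each a list of 2 entries, a list of its own where there are three numbers: the shift along the tool's x, y, z in cm, then the turn, a rotation vector about the tool's x, y, z in rad. In form: [[[x, y, z], [rx, ry, rz]], ...]. A call has 1 to 10 rows; each row is the pose to reach, as a shift and turn from the pose commanded when the call began, along the tool's axes at that moment; what a row does not reach only later rows make up. A row lasts 1/8 s, in which the tool goes at most 62.5 mm and 10.7 degrees, less where a joint would pass 70% of its speed; a pose out of reach is approached as far as the arm can. A call with a gripper value outside its range is refused whole. "claw" is the opening, from 0 (shut) to 1 (fully open), set as the call begins (left out, the last holds). The fingers move at their own pace and stop on an object; the grip force is fixed at half the most. Time passes only in rows, so rows that repeat a pose let the fingers close. It gives the time, the measured TCP pose, the force, the opening and the grip force at its end, in the units of the state.
- status.read_state(): the state, without advancing time (a new reading comes with each control period).
- cams.get_image(name): name is "scene" or "side" or "wrist"; returns a dict with "frame" (480x640x3 uint8, red, green, blue), "depth" (480x640 float32, m along the optical axis (not along the pixel's ray), 0 where there is no reading), "fx", "fy", "cx", "cy" (pixels), "world_from_camera" (4x4, takes a point from camera to world coordinates); the wrist camera has in their place "mount" (4x4, takes a point from camera to tool coordinates, whose origin is the TCP and whose axes are the flange's). Camera axes: x right, y up, looking along -z (the intrinsics and any distortion apply to the point x, -y, -z); pixel columns grow to the right and rows downward; lengths in m; the calibration is good to about 2 mm. A picture is of the moment at which its call begins: read the wrist's pose just before it.
- job_done(): hands the job in; it is judged then, once.
The state is a dict: "clock": time; "qpos": joint angles; "joint_velocities": joint speeds; "joint_efforts": joint torques, N m; "position": TCP position; "tool_rot": TCP orientation; "wrist_force": force on the tool from outside, world axes, zero at the start; "ft_torque": the same for the moment, N m; "finger_gap": opening from 0.0 (shut) to 1.0 (fully open); "finger_force": force on a finger pad.
Only numpy, scipy, OpenCV 4.12 (cv2) and the standard library are available. Lean on these libraries where they do the work, as an engineer would, in place of code of your own. Each camera call takes 0.05 s, during which the arm holds its last target. There are 200 camera calls.

## Working session

There is one attempt and no reset: what is moved stays moved. The work goes in short steps, Python scripts to look and compute and a tool call to move; the robot and the scene stay as the last step left them, time stands still between calls to the robot, and variables do not carry over. Pictures are saved under pics/ and viewed, at most 10 in all, crops included, and the job is handed in when it is done.

Besides the shell and the picture viewer there is one more tool, called after "Call:" by a JSON object that holds its "api" and its "payload". play_rows: Moves the arm, as the interface text tells. Its arguments: {"type":"object","properties":{"deltas":{"type":"array"},"claw":{"type":"number"}},"required":["deltas"]}

```bash
mkdir -p pics; ls; cat > h.py <<'E'
import numpy as np, cv2
from station import status, cams
from scipy.spatial.transform import Rotation as R
def q(w): return R.from_quat([w[1],w[2],w[3],w[0]])
def tool():
    s=status.read_state(); T=np.eye(4); T[:3,:3]=q(s['tool_rot']).as_matrix(); T[:3,3]=s['position']; return T
def grab(n):
    T=tool(); im=cams.get_image(n)
    im['W']=T@np.array(im['mount']) if n=='wrist' else np.array(im['world_from_camera'])
    d=im['depth']; v,u=np.mgrid[:480,:640]
    p=np.stack([(u-im['cx'])/im['fx']*d,-(v-im['cy'])/im['fy']*d,-d],-1)
    im['P']=p@im['W'][:3,:3].T+im['W'][:3,3]; im['P'][d==0]=np.nan
    return im
def save(im,n,crop=None,s=1):
    f=im['frame'][:,:,::-1]
    if crop: f=f[crop[1]:crop[3],crop[0]:crop[2]]
    cv2.imwrite('pics/'+n,cv2.resize(f,None,fx=s,fy=s))
E
python3 - <<'E'
from h import *
print(status.read_state())
for n in('scene','side'):
    im=grab(n); save(im,n+'0.png'); np.savez(n+'0.npz',P=im['P'],f=im['frame'],W=im['W']); print(n,im['W'].round(3).tolist(),im['fx'],im.get('distortion'),im.keys())
E
```

```text
pics
{'clock': 0.0, 'qpos': array([-0.04169104,  0.31172315,  0.01396582,  1.51306608, -0.00441076,
        1.31919114, -0.02720277]), 'joint_velocities': array([-0.00045457, -0.00015779, -0.00163548, -0.00126502,  0.00082444,
        0.00073148, -0.00096851]), 'joint_efforts': array([-8.45983850e-04, -3.79911804e+01,  1.45537080e-01, -2.30588043e+01,
        1.22032766e-02,  1.37352623e-02,  4.05736500e-06]), 'position': array([5.49268441e-01, 2.44089504e-05, 2.30218748e-01]), 'tool_rot': array([-0.00080522,  0.70707544,  0.70713714, -0.00086045]), 'wrist_force': array([ 0.29736471, -0.29725127, -0.53651018]), 'ft_torque': array([ 0.0114684 , -0.00549193, -0.00945751]), 'finger_force': 0.0, 'finger_gap': 1.0028380940929518}
scene [[-0.134, -0.71, 0.692, 1.237], [0.991, -0.095, 0.094, 0.183], [-0.001, 0.698, 0.716, 0.911], [0.0, 0.0, 0.0, 1.0]] 496.6708647822256 None dict_keys(['frame', 'depth', 'fx', 'fy', 'cx', 'cy', 'world_from_camera', 'W', 'P'])
side [[-0.996, 0.035, -0.082, 0.378], [-0.087, -0.583, 0.808, 1.109], [-0.019, 0.812, 0.584, 0.873], [0.0, 0.0, 0.0, 1.0]] 495.7157347213608 None dict_keys(['frame', 'depth', 'fx', 'fy', 'cx', 'cy', 'world_from_camera', 'W', 'P'])
```

View pics/scene0.png

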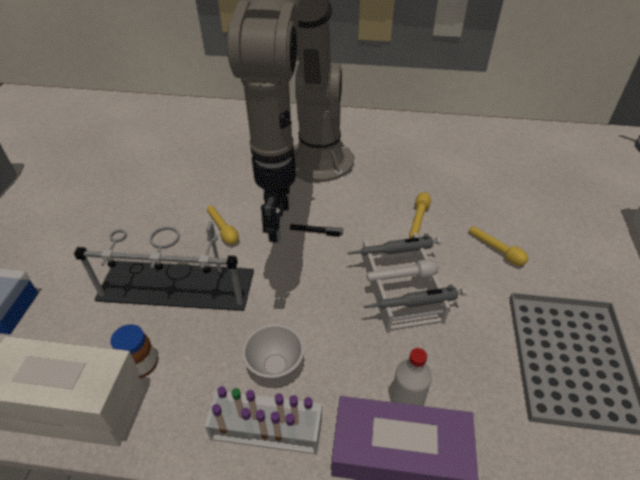

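View pics/side0.png

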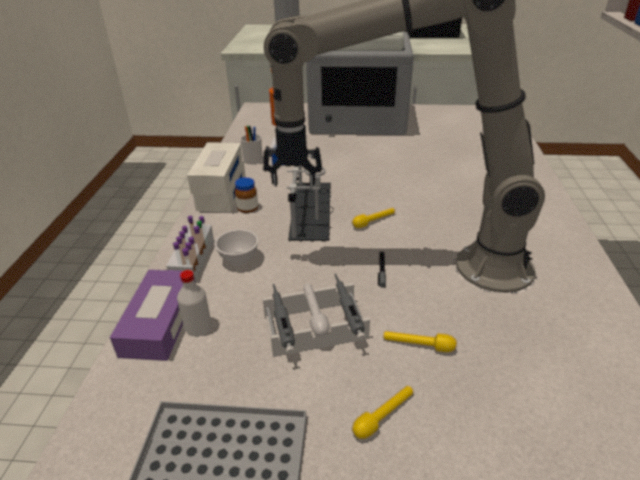

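Candidates: the white pestle at scene (405,271) / side (316,310), and yellow look-alikes at scene (222,225), (421,215) and (498,245). I choose the white one in the rest. The stand's collars are at scene (118,236) small, (164,238) wide and (210,232) with the spoon. The clamp of the left collar is on the bar at about (112,257).

```bash
python3 - <<'E'
from h import *
d=np.load('scene0.npz');f=d['f'][:,:,::-1];P=d['P']
a=cv2.resize(f[215:335,345:475],None,fx=4,fy=4,interpolation=2)
b=cv2.resize(f[210:315,70:260],None,fx=4,fy=4,interpolation=2)
cv2.imwrite('pics/c1.png',cv2.resize(b,None,fx=1,fy=1)); cv2.imwrite('pics/c0.png',a)
# pestle: white-ish points between z .045-.09
for n in('scene','side'):
    d=np.load(n+'0.npz');f=d['f'].astype(int);P=d['P']
    u0,u1,v0,v1=(345,475,215,335) if n=='scene' else (255,385,260,370)
    p=P[v0:v1,u0:u1].reshape(-1,3);c=f[v0:v1,u0:u1].reshape(-1,3)
    m=(p[:,2]>.066)&(p[:,2]<.1)&(c.min(1)>105)
    q_=p[m];print(n,m.sum(),np.nanmean(q_,0).round(4)); 
    k=cv2.fitLine(q_[:,:2].astype(np.float32),cv2.DIST_HUBER,0,.01,.01).ravel();print(k)
    t=(q_[:,:2]-k[2:])@k[:2];print(np.percentile(t,[0,2,98,100]))
# depth-stand
d=np.load('scene0.npz');P=d['P']
for x in (90,112,158,206,230):
    col=P[245:275,x];i=np.nanargmax(col[:,2]);print(x,245+i,col[i].round(4))
for (x,y) in [(118,232),(111,236),(126,236),(164,228),(150,238),(179,238),(210,225)]:
    print(x,y,P[y-1:y+2,x-1:x+2].reshape(-1,3)[np.nanargmax(P[y-1:y+2,x-1:x+2,2])].round(4))
E
```

```text
scene 653 [0.4764 0.2703 0.0731]
[ 0.25184172 -0.96776843  0.4764103   0.27025622]
[-0.11003733 -0.10482381  0.08882275  0.09526216]
side 499 [0.4676 0.284  0.0719]
[ 0.31333005 -0.94964427  0.46758488  0.2839703 ]
[-0.09128937 -0.08677227  0.10055647  0.10511238]
90 253 [ 0.5921 -0.4007  0.1541]
112 250 [ 0.5786 -0.3578  0.1552]
158 253 [ 0.5769 -0.2566  0.1583]
206 259 [ 0.5795 -0.1525  0.1575]
230 260 [ 0.5783 -0.1014  0.1605]
118 232 [ 0.5173 -0.3732  0.1501]
111 236 [ 0.5405 -0.3777  0.1538]
126 236 [ 0.5274 -0.3526  0.1503]
164 228 [ 0.4954 -0.2772  0.1537]
150 238 [ 0.5296 -0.2937  0.154 ]
179 238 [ 0.5191 -0.2349  0.1514]
210 225 [ 0.507  -0.1606  0.1881]
```

View pics/c0.png

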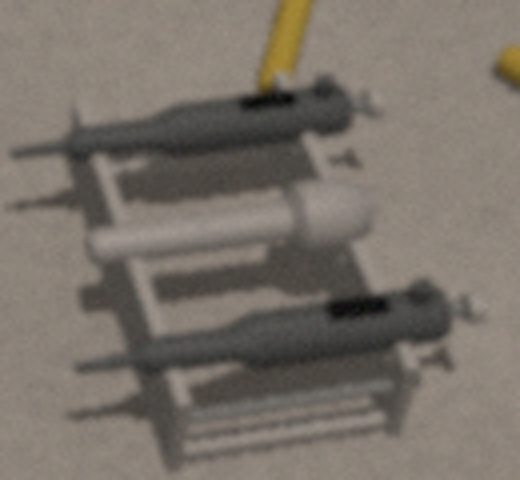

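View pics/c1.png

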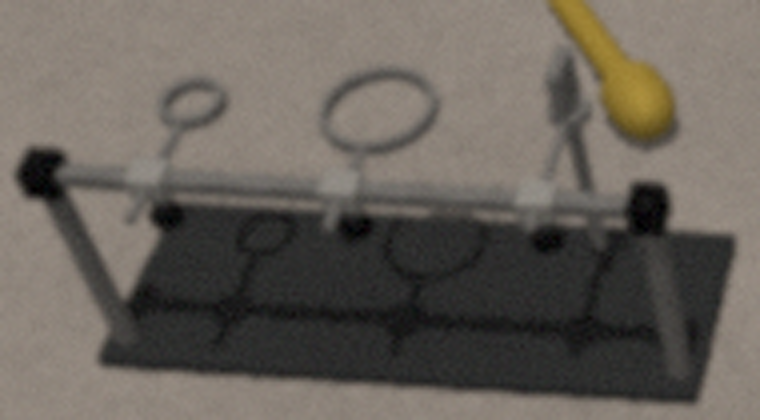

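The crops confirm the white pestle, lying between the two grey pipettes with its head on the +y side. The left collar (scene (118,236)) is the middle-sized one, the central one is the widest, and the right one holds the spoon. I'll move above the rest to look closer.

Call:
{"api": "play_rows", "payload": {"deltas": [[[4, -1.4, -1], [0, 0, -0.05]], [[8, -2.8, -2], [0, 0, -0.1]], [[12, -4.2, -3], [0, 0, -0.15]], [[16, -5.6, -4], [0, 0, -0.2]], [[20, -7, -5], [0, 0, -0.24]], [[24, -8.5, -5], [0, 0, -0.28]], [[24, -8.5, -5], [0, 0, -0.28]], [[24, -8.5, -5], [0, 0, -0.28]]], "claw": 1}}

```text
clock: 1.1
position: [0.4651, 0.2391, 0.2807]
tool_rot: [0.0, 0.602, 0.799, -0.001]
wrist_force: [1.2, -0.1, -0.2]
finger_gap: 1.002
finger_force: 0.0
```

```bash
cat >> h.py <<'E'
def log():
    s=status.read_state()
    import json; open('log.txt','a').write(json.dumps([list(map(float,s['qpos'])),list(map(float,s['position'])),list(map(float,s['tool_rot']))])+'\n')
    print(round(s['clock'],2),'q',s['qpos'].round(3),'p',s['position'].round(4),'ax',q(s['tool_rot']).as_matrix().T.round(3).tolist(),'F',s['wrist_force'].round(1),s['finger_gap'].round(3),s['finger_force'])
E
python3 - <<'E'
from h import *
log(); im=grab('wrist'); save(im,'w1.png'); np.savez('w1.npz',P=im['P'],f=im['frame'],W=im['W']); print(np.array(im['mount']).round(3).tolist(),im['fx'])
E
```

```text
Traceback (most recent call last):
  File "h.py", line 21, in log
    print(round(s['clock'],2),'q',s['qpos'].round(3),'p',s['position'].round(4),'ax',q(s['tool_rot']).as_matrix().T.round(3).tolist(),'F',s['wrist_force'].round(1),s['finger_gap'].round(3),s['finger_force'])
                                                                                                                                                                    ^^^^^^^^^^^^^^^^^^^^^
AttributeError: 'float' object has no attribute 'round'
```

```bash
sed -i "s/s\['finger_gap'\].round(3)/round(s['finger_gap'],3)/" h.py
python3 - <<'E'
from h import *
log(); im=grab('wrist'); save(im,'w1.png'); np.savez('w1.npz',P=im['P'],f=im['frame'],W=im['W']); print(np.array(im['mount']).round(3).tolist(),im['fx'])
E
```

```text
1.1 q [-0.37   0.242 -0.175  1.485  0.043  1.42  -0.267] p [0.4651 0.2391 0.2807] ax [[-0.276, 0.961, -0.001], [0.961, 0.276, -0.001], [-0.001, -0.002, -1.0]] F [ 1.2 -0.1 -0.2] 1.002 0.0
[[0.002, 0.955, 0.296, 0.076], [1.0, -0.002, -0.001, -0.0], [-0.0, 0.296, -0.955, -0.142], [0.0, 0.0, 0.0, 1.0]] 363.21295314197744
```

View pics/w1.png

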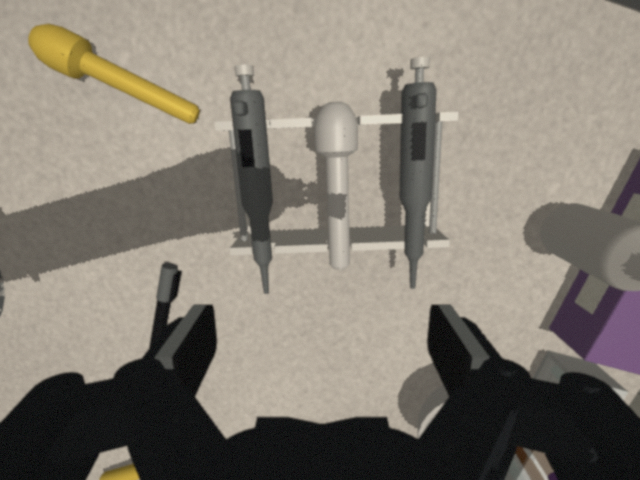

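The wrist view shows the white pestle from its head at (337,103) to its handle end at (340,268), with pipettes at (253,170) and (415,170). I'll fit its axis from depth and, using FK data, start a kinematic model.

```bash
python3 - <<'E'
from h import *
d=np.load('w1.npz');P=d['P'];f=d['f'].astype(int)
p=P[98:275,312:364].reshape(-1,3);c=f[98:275,312:364].reshape(-1,3)
def fit(m):
    q_=p[m]; k=cv2.fitLine(q_[:,:2].astype(np.float32),cv2.DIST_HUBER,0,.01,.01).ravel()
    if k[1]<0:k[:2]*=-1
    return k,q_
k,_=fit((p[:,2]>.05)&(p[:,2]<.09))
for it in range(3):
    n=np.array([-k[1],k[0]]); 
    r=(p[:,:2]-k[2:])@n; t=(p[:,:2]-k[2:])@k[:2]
    m=(p[:,2]>.05)&(p[:,2]<.09)&(abs(r)<.022); k,q_=fit(m)
t=(q_[:,:2]-k[2:])@k[:2]; r=(q_[:,:2]-k[2:])@np.array([-k[1],k[0]])
print(k,np.percentile(t,[0,.5,99.5,100]))
for a in np.arange(-.11,.11,.01):
    s=(t>a)&(t<a+.01)
    if s.sum()>3: print(a.round(3),s.sum(),np.percentile(q_[s,2],90).round(4),np.percentile(r[s],[3,50,97]).round(4))
mid=k[2:]+k[:2]*(t.min()+t.max())/2;print('mid',mid)
E
```

```text
[-0.31660247  0.94855833  0.47123456  0.26980916] [-0.09554357 -0.09285199  0.068711    0.07011511]
-0.1 57 0.07 [-0.0076  0.0003  0.0078]
-0.09 189 0.0709 [-0.0107  0.0001  0.0103]
-0.08 297 0.0707 [-0.0204 -0.      0.0204]
-0.07 277 0.0707 [-0.0199  0.0005  0.0202]
-0.06 200 0.0711 [-0.0101  0.0003  0.0103]
-0.05 203 0.0708 [-0.0103  0.0001  0.0099]
-0.04 207 0.0708 [-0.0106 -0.0001  0.0098]
-0.03 218 0.0706 [-0.0108 -0.0004  0.0102]
-0.02 223 0.0707 [-0.011  -0.0006  0.0099]
-0.01 220 0.0707 [-0.0101  0.0001  0.0097]
-0.0 226 0.0706 [-0.0103 -0.0003  0.0101]
0.01 236 0.0706 [-0.0106  0.0002  0.0097]
0.02 348 0.0792 [-0.018   0.0002  0.0176]
0.03 480 0.0801 [-0.0192  0.0001  0.0188]
0.04 502 0.0803 [-0.0193  0.0007  0.0191]
0.05 466 0.0788 [-0.0176  0.0002  0.0177]
0.06 314 0.0747 [-0.0139 -0.0001  0.0136]
mid [0.47525992 0.25774897]
```

```bash
cat > kin.py <<'E'
import numpy as np, json, itertools
from scipy.optimize import least_squares
from scipy.spatial.transform import Rotation as R
def E(ax,a,t): 
    T=np.eye(4);T[:3,:3]=R.from_euler(ax,a).as_matrix();T[:3,3]=t;return T
def fk(qq,L,s):
    d,L1,a1,a2,L2,aw,Lt,c,by=L[:9]
    T=E('z',s[0]*qq[0],[0,0,d])@E('y',qq[1],[0,0,0])@E('z',s[1]*qq[2],[0,0,L1])@E('y',qq[3],[a1,0,0])@E('z',s[2]*qq[4],[a2,0,L2])
    return T@E('y',qq[5],[0,0,0])@E('z',s[3]*qq[6]+c,[aw,0,0])@E('z',0,[0,0,Lt])
def data():
    D=[([-0.04169104,0.31172315,0.01396582,1.51306608,-0.00441076,1.31919114,-0.02720277],[.549268,0,.230219],[-0.00080522,0.70707544,0.70713714,-0.00086045])]
    return D+[json.loads(l) for l in open('log.txt')]
def res(L,s,D):
    o=[]
    for qq,p,w in D:
        T=fk(qq,L,s); Rm=R.from_quat([w[1],w[2],w[3],w[0]])
        o+=list(T[:3,3]-p)+list(.3*(R.from_matrix(T[:3,:3]).inv()*Rm).as_rotvec())
    return np.array(o+list(.003*(L[[2,3,5]])) )
def fit():
    D=data();best=None
    for s in itertools.product([1,-1],repeat=4):
        for c in (np.pi/2,-np.pi/2,0,np.pi):
            r=least_squares(res,[.34,.35,.0,0,.35,0,.25,c,0],args=(s,D))
            if best is None or r.cost<best[0]: best=(r.cost,r.x,s)
    return best
if __name__=='__main__':
    b=fit();print(b[0],b[1].round(4),b[2]); print(res(b[1],b[2],data()).round(4))
E
python3 kin.py
```

```text
0.00013278314994450436 [29.6662 -1.9725 -0.061  -2.0668  0.5173 -0.2608 29.4471  1.5708  0.    ] (-1, -1, -1, -1)
[-0.0011  0.015   0.0001 -0.     -0.     -0.      0.0002  0.0003 -0.0001
 -0.     -0.      0.      0.0002  0.0003 -0.0001 -0.     -0.      0.
 -0.0002 -0.0062 -0.0008]
```

Call:
{"api": "play_rows", "payload": {"deltas": [[[0.7, 0.2, 0], [0, -0.1, -0.02]], [[1.4, 0.4, 0], [0, -0.2, -0.02]], [[2.8, 0.6, 0], [0, -0.3, -0.02]], [[4.2, 0.6, 0], [0, -0.36, -0.02]], [[6.2, 0.6, 0], [0, -0.436, -0.02]], [[8, 0.6, 0], [0, -0.436, -0.02]], [[8, 0.6, 0], [0, -0.436, -0.02]]], "claw": 0.6}}

```text
clock: 2.02
position: [0.4487, 0.3191, 0.281]
tool_rot: [0.172, 0.579, 0.786, -0.13]
wrist_force: [0.4, 0.4, 0.1]
finger_gap: 0.599
finger_force: 0.0
```

```bash
python3 -c "
from h import *
log()"; python3 kin.py
```

```text
2.02 q [-0.75   0.457 -0.208  1.273  0.434  1.691 -0.655] p [0.4487 0.3191 0.281 ] ax [[-0.27, 0.866, -0.421], [0.955, 0.296, -0.005], [0.12, -0.404, -0.907]] F [0.4 0.4 0.1] 0.599 0.0
0.0003067159394963513 [ 0.1275  0.5466  0.0844 -0.0899  0.3677  0.0697  0.389   1.5708  0.    ] (-1, -1, -1, -1)
[ 0.0062  0.0179 -0.0026 -0.     -0.     -0.     -0.0086  0.0067  0.0015
 -0.     -0.      0.     -0.0086  0.0067  0.0015 -0.     -0.      0.
  0.0012  0.0002 -0.0004 -0.     -0.      0.      0.0003 -0.0003  0.0002]
```

```bash
cat > p.py <<'E'
s=open('kin.py').read()
s=s.replace("d,L1,a1,a2,L2,aw,Lt,c,by=L[:9]","d,L1,a1,a2,L2,aw,Lt,c,y0,y1,y2=L")
s=s.replace("[0,0,L1])","[0,y0,L1])").replace("[a2,0,L2])","[a2,y1,L2])").replace("[aw,0,0])","[aw,y2,0])")
i=s.index("    return np.array(o"); j=s.index("if __name__")
s=s[:i]+'''    return np.array(o+list(.01*(L-X0)))
X0=np.array([.365,.395,0.02,-0.02,.385,.02,.32,np.pi/2,0,0,0]);S=(-1,-1,-1,-1)
def fit(): r=least_squares(res,X0,args=(S,data()));return r.cost,r.x,S
'''+s[j:]
open('kin.py','w').write(s)
E
python3 p.py; python3 kin.py
```

```text
1.181136276396793e-06 [ 2.5350e-01  4.7700e-01  8.2000e-03  5.4000e-03  4.1020e-01  1.0000e-04
  3.6650e-01  1.5708e+00 -1.6400e-02  3.8000e-03 -4.5000e-03] (-1, -1, -1, -1)
[-0.     -0.0001 -0.     -0.     -0.     -0.      0.      0.      0.
 -0.     -0.      0.      0.      0.      0.     -0.     -0.      0.
 -0.0001 -0.     -0.     -0.     -0.      0.     -0.0011  0.0008 -0.0001
  0.0003  0.0003 -0.0002  0.0005 -0.     -0.0002  0.     -0.    ]
```

```bash
sed -i 's/^X0=np.array.*;S=/X0=np.array([.2848,.4208,0,0,.3143,0,.33,np.pi\/2,-.0118,-.0128,0]);S=/' kin.py; python3 kin.py
cat > ik.py <<'E'
from kin import *
b=fit();L=b[1]
LO=np.array([-2.7,-.3,-1.27,.12,-1.44,.2,-3.05]);HI=np.array([2.7,1.91,1.3,2.57,4.58,2.03,3.05])
def ik(p,Rm,q0):
    def f(x):
        T=fk(x,L,S);return np.r_[T[:3,3]-p,.3*(R.from_matrix(T[:3,:3].T@Rm)).as_rotvec(),.002*(x-q0)]
    r=least_squares(f,np.clip(q0,LO+.02,HI-.02),bounds=(LO+.01,HI-.01));e=f(r.x)[:6];return r.x,np.linalg.norm(e[:3]),np.linalg.norm(e[3:])/.3
def Rt(az,down): # tool z horiz azimuth az, tilted down; tool x points up-ish (head dir)
    z=np.array([np.cos(az)*np.cos(down),np.sin(az)*np.cos(down),-np.sin(down)])
    x=np.array([np.cos(az)*np.sin(down),np.sin(az)*np.sin(down),np.cos(down)])
    return np.c_[x,np.cross(z,x),z]
if __name__=='__main__':
    q0=np.array(data()[-1][0]);rng=np.random.default_rng(0)
    for down in (25,):
      for az in range(-180,180,20):
        for h in (.18,.27):
            Rm=Rt(np.radians(az),np.radians(down)); p=np.array([.515,-.366,h])+.019*Rm[:,2]
            best=None
            for k in range(12):
                g=q0 if k==0 else rng.uniform(LO,HI)
                x,ep,er=ik(p,Rm,g)
                if ep<.003 and er<.02 and (best is None or abs(x-q0).max()<abs(best-q0).max()): best=x
            print(down,az,h,None if best is None else best.round(2))
E
python3 ik.py
```

```text
7.045664627860581e-07 [ 2.5230e-01  4.8310e-01  2.5300e-02  7.3000e-03  3.9150e-01 -5.0000e-04
  3.6860e-01  1.5708e+00 -1.5600e-02  1.3300e-02 -1.4700e-02] (-1, -1, -1, -1)
[-0.      0.      0.0001 -0.     -0.     -0.      0.     -0.     -0.
 -0.     -0.      0.      0.     -0.     -0.     -0.     -0.      0.
 -0.     -0.     -0.     -0.     -0.      0.     -0.0003  0.0006  0.0003
  0.0001  0.0008 -0.      0.0004 -0.     -0.      0.0003 -0.0001]
25 -180 0.18 None
25 -180 0.27 None
25 -160 0.18 None
25 -160 0.27 None
25 -140 0.18 [ 0.34  1.02 -0.32  1.01  1.05  2.02  2.32]
25 -140 0.27 [ 0.22  0.92 -0.05  0.95  0.92  2.02  2.53]
25 -120 0.18 [ 0.59  1.   -0.83  1.4   1.45  2.02  2.22]
25 -120 0.27 [ 0.33  0.74 -0.35  1.36  1.16  1.82  2.44]
25 -100 0.18 [ 0.66  0.86 -0.86  1.76  1.57  1.8   2.22]
25 -100 0.27 [ 0.76  0.81 -1.05  1.7   1.59  1.92  2.38]
25 -80 0.18 [-0.03  0.51  0.18  2.11  1.55  0.97  2.16]
25 -80 0.27 [ 0.62  0.43 -0.64  2.02  1.57  1.31  2.41]
25 -60 0.18 [-0.08  0.42  0.42  2.35  2.23  0.74  1.8 ]
25 -60 0.27 [-0.78  0.4   1.29  2.3   2.16  0.36  1.91]
25 -40 0.18 [0.49 0.34 0.1  2.45 3.01 0.78 1.58]
25 -40 0.27 [-0.1   0.12  0.74  2.38  3.08  0.46  1.53]
25 -20 0.18 [ 1.27  0.42 -0.44  2.35  3.74  0.7   1.49]
25 -20 0.27 [ 1.93  0.47 -1.26  2.27  3.47  0.32  1.81]
25 0 0.18 [ 1.92  0.87 -1.19  2.1  -1.43  0.21  0.97]
25 0 0.27 [ 1.74  0.4  -0.82  2.06 -1.43  0.64  0.64]
25 20 0.18 [ 1.04  0.58  0.12  1.87 -1.38  1.24  0.82]
25 20 0.27 [ 0.8   0.46  0.44  1.82 -1.39  1.4   0.64]
25 40 0.18 [ 0.95  0.74  0.24  1.53 -1.2   1.57  0.77]
25 40 0.27 [ 0.74  0.67  0.58  1.49 -1.33  1.79  0.66]
25 60 0.18 [ 0.75  0.97  0.6   1.17 -1.29  2.02  0.81]
25 60 0.27 [ 1.15  0.83 -0.19  1.09 -0.85  1.8   0.5 ]
25 80 0.18 [ 1.11  1.15 -0.46  0.7  -0.51  2.02  0.52]
25 80 0.27 None
25 100 0.18 None
25 100 0.27 None
25 120 0.18 None
25 120 0.27 None
25 140 0.18 None
25 140 0.27 None
25 160 0.18 None
25 160 0.27 None
```

```bash
cat >> h.py <<'E'
def to(p,Rm,n=10):
    "rows (tool frame, cm / rad) of a straight path from the present pose to p,Rm"
    T=tool(); rv=R.from_matrix(T[:3,:3].T@Rm).as_rotvec(); d=T[:3,:3].T@(np.array(p)-T[:3,3])*100
    print('total',d.round(2).tolist(),rv.round(3).tolist(),'min rows',np.linalg.norm(d)/6.25,np.linalg.norm(rv)/.1867)
def down(azx):
    x=np.array([np.cos(azx),np.sin(azx),0]);z=np.array([0,0,-1.]);return np.c_[x,np.cross(z,x),z]
E
python3 - <<'E'
from h import *
to([.515,-.366,.28],down(np.radians(43)))
# collar estimate from fixed cameras
for n,box in (('scene',(105,131,225,246)),):
    P=np.load(n+'0.npz')['P'];u0,u1,v0,v1=box;p=P[v0:v1,u0:u1].reshape(-1,3);p=p[(p[:,2]>.142)&(p[:,2]<.16)]
    print(len(p),p.min(0),p.max(0),(p.min(0)+p.max(0))/2)
E
```

```text
total [-61.06, -13.91, 28.56] [0.239, 0.391, 1.103] min rows 11.012432126619792 6.397437973474471
153 [ 0.51035238 -0.3881198   0.14258237] [ 0.56174623 -0.35246639  0.15551324] [ 0.5360493 -0.3702931  0.1490478]
```

Call:
{"api": "play_rows", "payload": {"deltas": [[[-5.5, -1.25, 2.57], [0.02, 0.035, 0.1]], [[-11, -2.5, 5.14], [0.04, 0.07, 0.2]], [[-16.5, -3.75, 7.7], [0.065, 0.105, 0.3]], [[-22, -5, 10.3], [0.085, 0.14, 0.4]], [[-27.5, -6.25, 12.85], [0.11, 0.175, 0.5]], [[-33, -7.5, 15.4], [0.13, 0.21, 0.6]], [[-38.5, -8.75, 18], [0.15, 0.245, 0.7]], [[-44, -10, 20.6], [0.17, 0.28, 0.8]], [[-49.5, -11.25, 23.1], [0.195, 0.315, 0.9]], [[-55, -12.5, 25.7], [0.215, 0.35, 1.0]]]}}

```text
clock: 3.28
position: [0.5067, -0.3027, 0.2827]
tool_rot: [0.021, 0.912, 0.41, -0.012]
wrist_force: [1.1, -0.1, 0.8]
finger_gap: 0.6
finger_force: 0.0
```

```bash
python3 - <<'E'
from h import *
log();to([.515,-.366,.28],down(np.radians(43)))
E
```

```text
3.27 q [ 0.258  0.368  0.324  1.328 -0.073  1.443 -0.155] p [ 0.5067 -0.3027  0.2827] ax [[0.663, 0.748, -0.039], [0.749, -0.662, 0.028], [-0.005, -0.047, -0.999]] F [ 1.1 -0.1  0.8] 0.6 0.0
total [-4.17, 4.81, 0.57] [0.03, 0.037, 0.095] min rows 1.0221398967055777 0.5710519647289062
```

Call:
{"api": "play_rows", "payload": {"deltas": [[[-2, 2.4, 0.3], [0.015, 0.018, 0.05]], [[-4.2, 4.8, 0.6], [0.03, 0.037, 0.095]], [[-4.2, 4.8, 0.6], [0.03, 0.037, 0.095]], [[-4.2, 4.8, 0.6], [0.03, 0.037, 0.095]]]}}

```text
clock: 3.78
position: [0.5157, -0.3627, 0.2787]
tool_rot: [-0.001, 0.929, 0.369, -0.001]
wrist_force: [-0.3, 0.5, -0.5]
finger_gap: 0.604
finger_force: 0.0
```

```bash
python3 - <<'E'
from h import *
log(); im=grab('wrist'); save(im,'w2.png'); np.savez('w2.npz',P=im['P'],f=im['frame'],W=im['W'],K=[im['fx'],im['fy'],im['cx'],im['cy']])
E
```

```text
3.77 q [ 0.373  0.48   0.35   1.179 -0.158  1.511 -0.119] p [ 0.5157 -0.3627  0.2787] ax [[0.728, 0.686, -0.002], [0.686, -0.728, -0.002], [-0.003, 0.0, -1.0]] F [-0.3  0.5 -0.5] 0.604 0.0
```

View pics/w2.png

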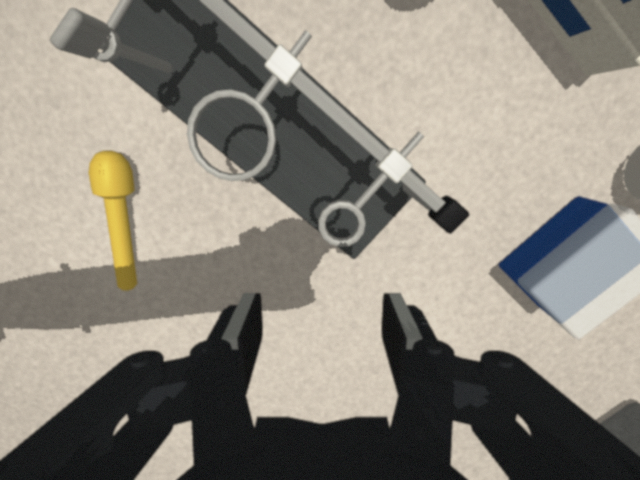

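The middle collar is at (341,223) with its clamp at (395,165), and the wide collar is at (231,134). I'll fit the ring.

```bash
python3 - <<'E'
from h import *
from scipy.optimize import least_squares
d=np.load('w2.npz');P=d['P'];f=d['f'];fx,fy,cx,cy=d['K'];W=d['W']
p=P[195:252,312:372].reshape(-1,3);m=(p[:,2]>.14)&(p[:,2]<.16);p=p[m];print(len(p),np.percentile(p[:,2],[10,50,90]))
c=np.median(p[:,:2],0)
for i in range(8):
    r=np.hypot(*(p[:,:2]-c).T);g=p[(r<.022)]
    s=least_squares(lambda x:np.hypot(g[:,0]-x[0],g[:,1]-x[1])-x[2],[*c,.016],loss='soft_l1',f_scale=.002);c=s.x[:2]
print('depth circle',s.x)
# colour: bright ring pixels cast to z=.150
g=cv2.cvtColor(f,cv2.COLOR_RGB2GRAY)[195:252,312:372]
v,u=np.mgrid[195:252,312:372]
ray=np.stack([(u-cx)/fx,-(v-cy)/fy,-np.ones_like(u,float)],-1)@W[:3,:3].T
q_=W[:3,3]+ray*((.150-W[2,3])/ray[...,2])[...,None]
dm=(P[195:252,312:372,2]>.135)&(P[195:252,312:372,2]<.165)
a=q_[dm][:,:2];c=s.x[:2]
for i in range(8):
    r=np.hypot(*(a-c).T);b=a[r<.021]
    s2=least_squares(lambda x:np.hypot(b[:,0]-x[0],b[:,1]-x[1])-x[2],[*c,.016],loss='soft_l1',f_scale=.002);c=s2.x[:2]
print('ray circle',s2.x)
# clamp: and wide ring for direction
for n,(u0,u1,v0,v1) in {'clampM':(383,408,152,178),'clampW':(270,297,52,80)}.items():
    p=P[v0:v1,u0:u1].reshape(-1,3);p=p[(p[:,2]>.1525)&(p[:,2]<.16)];print(n,len(p),np.median(p,0),(p.min(0)+p.max(0))/2)
E
```

```text
1078 [0.14686298 0.14914742 0.15026405]
depth circle [ 0.52927868 -0.37019571  0.01573222]
ray circle [ 0.52932106 -0.37000431  0.01565282]
clampM 540 [ 0.58752324 -0.36711444  0.15413652] [ 0.58727463 -0.36746723  0.15447596]
clampW 645 [ 0.58115692 -0.26468563  0.15412988] [ 0.58136923 -0.26403791  0.15443787]
```

```bash
cat >> h.py <<'E'
u=np.array([-.3166,.9486,0]);a=np.radians(25);Z=np.array([0,0,1.])
zg=-u*np.sin(a)-Z*np.cos(a); xg=u*np.cos(a)-Z*np.sin(a); RG=np.c_[xg,np.cross(zg,xg),zg]; G=np.array([.4727,.2653,.060])
E
python3 - <<'E'
from h import *
to(G-.20*zg,RG)
E
```

```text
total [43.48, -56.19, 3.83] [-0.25, -0.388, -1.116] min rows 11.383889819902093 6.468023613448958
```

Call:
{"api": "play_rows", "payload": {"deltas": [[[4, -5, 0.2], [-0.02, -0.03, -0.1]], [[8, -10, 0.5], [-0.045, -0.07, -0.2]], [[12, -15, 0.9], [-0.07, -0.105, -0.3]], [[16, -20, 1.2], [-0.09, -0.14, -0.4]], [[20, -25.5, 1.6], [-0.11, -0.175, -0.5]], [[24, -30.7, 2], [-0.135, -0.21, -0.6]], [[28, -36, 2.4], [-0.16, -0.245, -0.7]], [[32, -41, 2.7], [-0.18, -0.28, -0.8]], [[36, -46, 3.1], [-0.2, -0.315, -0.9]], [[39.5, -51, 3.4], [-0.225, -0.35, -1.0]]]}}

```text
clock: 5.08
position: [0.4547, 0.2619, 0.2466]
tool_rot: [0.161, 0.618, 0.761, -0.115]
wrist_force: [0.6, 1.7, 0.1]
finger_gap: 0.597
finger_force: 0.0
```

```bash
python3 - <<'E'
from h import *
log();to(G-.10*zg,RG)
E
```

```text
5.08 q [-0.682  0.38  -0.152  1.453  0.39   1.539 -0.68 ] p [0.4547 0.2619 0.2466] ax [[-0.185, 0.904, -0.387], [0.977, 0.21, 0.023], [0.102, -0.374, -0.922]] F [0.6 1.7 0.1] 0.597 0.0
total [7.56, 1.14, 7.27] [-0.024, -0.038, -0.111] min rows 1.68704013056835 0.6389657076780861
```

Call:
{"api": "play_rows", "payload": {"deltas": [[[3.5, 0.5, 0.5], [-0.012, -0.02, -0.055]], [[7, 1, 2], [-0.024, -0.038, -0.11]], [[7.2, 1, 4.5], [-0.024, -0.038, -0.11]], [[7.2, 1, 7.1], [-0.024, -0.038, -0.11]], [[7.2, 1, 7.1], [-0.024, -0.038, -0.11]], [[7.2, 1, 7.1], [-0.024, -0.038, -0.11]]]}}

```text
clock: 5.82
position: [0.4593, 0.3011, 0.1539]
tool_rot: [0.175, 0.573, 0.791, -0.126]
wrist_force: [-0.5, -0.6, -0.2]
finger_gap: 0.598
finger_force: 0.0
```

```bash
python3 - <<'E'
from h import *
log();to(G+.021*zg,RG)
E
```

```text
5.83 q [-0.737  0.513 -0.173  1.503  0.451  1.404 -0.718] p [0.4593 0.3011 0.1539] ax [[-0.283, 0.862, -0.421], [0.95, 0.313, 0.001], [0.132, -0.4, -0.907]] F [-0.5 -0.6 -0.2] 0.598 0.0
total [0.49, 0.14, 12.23] [-0.001, -0.002, -0.004] min rows 1.9582728982218185 0.02560458580013008
```

Call:
{"api": "play_rows", "payload": {"deltas": [[[0.5, 0.1, 3], [0, 0, 0]], [[0.5, 0.1, 6], [0, 0, 0]], [[0.5, 0.1, 9], [0, 0, 0]], [[0.5, 0.1, 11], [0, 0, 0]], [[0.5, 0.1, 12.2], [0, 0, 0]], [[0.5, 0.1, 12.2], [0, 0, 0]], [[0.5, 0.1, 12.2], [0, 0, 0]]]}}

```text
clock: 6.7
position: [0.4754, 0.2569, 0.0409]
tool_rot: [0.175, 0.573, 0.791, -0.126]
wrist_force: [-0.9, -0.5, 0.3]
finger_gap: 0.603
finger_force: 0.0
```

```bash
python3 - <<'E'
from h import *
log();to(G+.021*zg,RG)
im=grab('wrist');save(im,'w3.png')
E
```

```text
6.7 q [-0.685  0.605 -0.141  1.667  0.509  1.147 -0.77 ] p [0.4754 0.2569 0.0409] ax [[-0.283, 0.862, -0.421], [0.95, 0.312, 0.001], [0.132, -0.4, -0.907]] F [-0.9 -0.5  0.3] 0.603 0.0
total [-0.01, 0.01, -0.01] [-0.001, -0.002, -0.005] min rows 0.0020066387283302796 0.028240457893971213
```

View pics/w3.png

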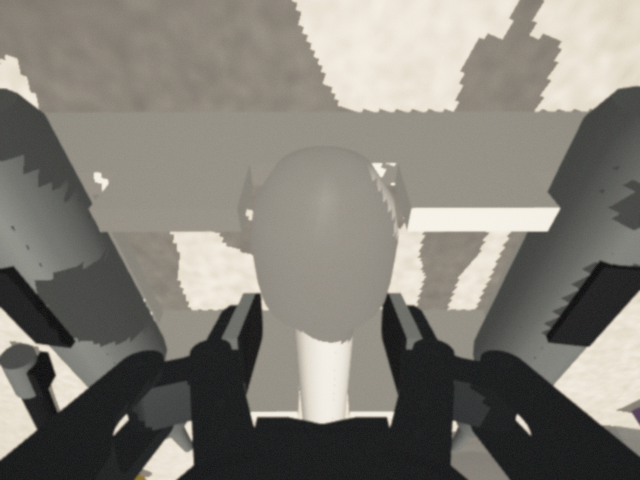

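The pestle's handle at (323,380) is centred between the fingers and both pipettes are clear. I'll close now.

Call:
{"api": "play_rows", "payload": {"deltas": [[[0, 0, 0], [0, 0, 0]], [[0, 0, 0], [0, 0, 0]], [[0, 0, 0], [0, 0, 0]], [[0, 0, 0], [0, 0, 0]], [[0, 0, 0], [0, 0, 0]], [[0, 0, 0], [0, 0, 0]]], "claw": 0}}

```text
clock: 7.5
position: [0.4753, 0.256, 0.0403]
tool_rot: [0.175, 0.573, 0.791, -0.127]
wrist_force: [-0.8, 1.1, 5.0]
finger_gap: 0.238
finger_force: 58.7
```

```bash
cat > path.py <<'E'
from ik import *
import h
q0=np.array(data()[-1][0]);p0=h.tool()[:3,3];R0=h.tool()[:3,:3]
# lift vertical, tilt by 90 about tool y so tool x-> up, then swing
C=np.array([.5293,-.3702])
def seg(qa,pa,Ra,pb,Rb,n,name,grip=False):
    rv=R.from_matrix(Ra.T@Rb).as_rotvec();qq=qa;mx=0
    for k in range(1,n+1):
        Rm=Ra@R.from_rotvec(rv*k/n).as_matrix();x,ep,er=ik(pa+(pb-pa)*k/n,Rm,qq);mx=max(mx,abs(x-qq).max());qq=x
        if ep>.002 or er>.02: print(name,k,'BAD',ep,er)
    print(name,qq.round(2),'maxstep',round(mx,2));return qq,pb,Rb
st=(q0,p0,R0)
st=seg(*st,p0+[0,0,.22],R0,8,'lift')
for az2 in (25,40,50):
    s=st
    R1=Rt(np.radians(108.46),np.radians(25)); g=s[1]-.019*s[2][:,2]
    s=seg(*s,np.array([.47,.2,.33])+.019*R1[:,2],R1,12,'tilt')
    R2=Rt(np.radians(az2),np.radians(25))
    s=seg(*s,np.array([C[0],C[1],.32])+.019*R2[:,2],R2,14,'swing')
    s=seg(*s,np.array([C[0],C[1],.18])+.019*R2[:,2],R2,8,'down')
E
python3 -c "
from h import *
log()"; python3 path.py
```

```text
7.5 q [-0.685  0.605 -0.14   1.668  0.509  1.147 -0.77 ] p [0.4753 0.256  0.0403] ax [[-0.282, 0.862, -0.422], [0.95, 0.312, 0.0], [0.131, -0.401, -0.907]] F [-0.8  1.1  5. ] 0.238 58.71893227100372
lift [-0.67  0.4  -0.16  1.41  0.44  1.57 -0.56] maxstep 0.06
tilt [ 0.25  0.46 -0.15  1.6  -0.92  1.68  0.61] maxstep 0.14
swing [ 0.86  0.44  0.3   1.68 -1.3   1.42  0.51] maxstep 0.07
down [ 0.89  0.63  0.27  1.78 -1.4   1.35  0.8 ] maxstep 0.04
tilt [ 0.25  0.46 -0.15  1.6  -0.92  1.68  0.61] maxstep 0.14
swing [ 0.91  0.59  0.26  1.43 -1.2   1.65  0.53] maxstep 0.07
down [ 0.92  0.76  0.24  1.53 -1.23  1.55  0.77] maxstep 0.03
tilt [ 0.25  0.46 -0.15  1.6  -0.92  1.68  0.61] maxstep 0.14
swing [ 0.93  0.7   0.22  1.25 -1.14  1.8   0.53] maxstep 0.06
down [ 0.93  0.84  0.21  1.36 -1.13  1.68  0.75] maxstep 0.03
```

Call:
{"api": "play_rows", "payload": {"deltas": [[[-0.4, 0, -0.9], [0, 0, 0]], [[-1.26, 0, -2.7], [0, 0, 0]], [[-2.5, 0, -5.4], [0, 0, 0]], [[-3.8, 0, -8.2], [0, 0, 0]], [[-5, 0, -10.9], [0, 0, 0]], [[-6.3, 0, -13.6], [0, 0, 0]], [[-7.6, 0, -16.3], [0, 0, 0]], [[-8.4, 0, -18.1], [0, 0, 0]], [[-9.2, 0, -20], [0, 0, 0]]]}}

```text
clock: 8.62
position: [0.4742, 0.2559, 0.2614]
tool_rot: [0.174, 0.573, 0.79, -0.128]
wrist_force: [0.6, 0.1, -2.3]
finger_gap: 0.237
finger_force: 58.7
```

```bash
python3 - <<'E'
from h import *
from ik import Rt
log();R1=Rt(np.radians(108.46),np.radians(25));to(np.array([.47,.2,.33])+.019*R1[:,2],R1)
im=grab('wrist');save(im,'w4.png');np.savez('w4.npz',P=im['P'],f=im['frame'],T=tool())
# held pestle axis in tool frame from head+handle depth
T=tool();P=(im['P']-T[:3,3])@T[:3,:3]
m=(np.abs(P[...,1])<.025)&(P[...,2]>-.045)&(P[...,2]<.03)&(P[...,0]>.0)&(P[...,0]<.09)
p=P[m];print(len(p))
for a in np.arange(0,.09,.01):
    s=p[(p[:,0]>=a)&(p[:,0]<a+.01)]
    if len(s)>20: print(a.round(2),len(s),np.percentile(s[:,2],[1,5]).round(4),np.percentile(s[:,1],[2,50,98]).round(4))
E
```

```text
8.62 q [-0.671  0.396 -0.163  1.407  0.438  1.572 -0.563] p [0.4742 0.2559 0.2614] ax [[-0.282, 0.862, -0.422], [0.951, 0.31, -0.002], [0.13, -0.402, -0.907]] F [ 0.6  0.1 -2.3] 0.237 58.73557806015015
total [-5.7, -2.16, -4.03] [0.001, 1.57, -0.008] min rows 1.1683700184359862 8.41007519699567
4820
0.0 2345 [-0.0435 -0.0412] [-0.0244 -0.0008  0.0224]
0.01 1794 [-0.0449 -0.0445] [-0.024   0.0005  0.0216]
0.02 141 [-0.045  -0.0448] [-0.0197  0.0128  0.017 ]
0.03 145 [-0.045  -0.0449] [-0.0215  0.0157  0.0182]
0.04 22 [-0.0449 -0.0449] [-0.022  -0.0215  0.0186]
0.05 32 [-0.045  -0.0449] [-0.0219  0.0165  0.019 ]
0.06 90 [-0.045  -0.0449] [-0.0192  0.0082  0.0161]
0.07 251 [-0.045  -0.0449] [-0.0109 -0.0011  0.0075]
```

Call:
{"api": "play_rows", "payload": {"deltas": [[[-0.4, -0.2, -0.4], [0, 0.1, 0]], [[-1.2, -0.45, -0.9], [0, 0.26, 0]], [[-2, -0.7, -1.4], [0, 0.44, 0]], [[-2.7, -1, -1.9], [0, 0.62, -0.002]], [[-3.4, -1.25, -2.4], [0, 0.8, -0.004]], [[-4.1, -1.5, -2.9], [0, 0.98, -0.005]], [[-4.8, -1.8, -3.4], [0, 1.16, -0.006]], [[-5.3, -2, -3.8], [0, 1.34, -0.007]], [[-5.7, -2.2, -4], [0, 1.48, -0.008]], [[-5.7, -2.2, -4], [0, 1.57, -0.008]]]}}

```text
clock: 9.93
position: [0.4652, 0.2141, 0.3189]
tool_rot: [-0.436, 0.494, 0.683, 0.314]
wrist_force: [0.0, 0.0, -1.6]
finger_gap: 0.243
finger_force: 58.9
```

```bash
python3 - <<'E'
from h import *
from ik import Rt
log();C=np.array([.5293,-.3702,.33])
R2=Rt(np.radians(40),np.radians(25));to(C+.021*R2[:,2],R2)
R2=Rt(np.radians(74),np.radians(25));to(np.array([.5,-.085,.33])+.021*R2[:,2],R2)
E
```

```text
9.93 q [ 0.256  0.468 -0.155  1.604 -0.918  1.681  0.616] p [0.4652 0.2141 0.3189] ax [[-0.132, 0.401, 0.906], [0.949, 0.314, -0.001], [-0.285, 0.86, -0.422]] F [ 0.   0.  -1.6] 0.243 58.925305008888245
total [-23.79, -10.49, -51.56] [-1.081, 0.0, 0.503] min rows 9.239592117324296 6.3850870031587945
total [-11.59, -5.02, -25.4] [-0.543, -0.0, 0.252] min rows 4.538779481788553 3.2066644660184846
```

Call:
{"api": "play_rows", "payload": {"deltas": [[[-0.6, -0.3, -1.3], [-0.03, 0, 0.013]], [[-1.8, -0.8, -3.9], [-0.08, 0, 0.037]], [[-3.6, -1.6, -7.7], [-0.16, 0, 0.075]], [[-5.4, -2.4, -11.6], [-0.24, 0, 0.112]], [[-7.2, -3.2, -15.5], [-0.32, 0, 0.15]], [[-9, -4, -19.4], [-0.41, 0, 0.19]], [[-10.8, -4.8, -23.2], [-0.49, 0, 0.226]], [[-12.6, -5.6, -27.1], [-0.57, 0, 0.264]], [[-14.2, -6.3, -30.9], [-0.65, 0, 0.3]], [[-15.4, -6.8, -33.5], [-0.7, 0, 0.326]]]}}

```text
clock: 11.18
position: [0.5168, -0.1572, 0.3233]
tool_rot: [-0.283, 0.715, 0.448, 0.456]
wrist_force: [0.1, 0.7, -2.4]
finger_gap: 0.239
finger_force: 59.0
```

```bash
python3 - <<'E'
from h import *
from ik import Rt
log();C=np.array([.5293,-.3702,.32])
R2=Rt(np.radians(40),np.radians(25));to(C+.021*R2[:,2],R2)
E
```

```text
11.18 q [ 0.748  0.473  0.152  1.582 -1.041  1.735  0.639] p [ 0.5168 -0.1572  0.3233] ax [[0.183, 0.383, 0.905], [0.899, -0.438, 0.004], [0.398, 0.813, -0.425]] F [ 0.1  0.7 -2.4] 0.239 58.963796496391296
total [-8.31, 11.23, -14.73] [-0.378, 0.002, 0.181] min rows 3.2473153959885 2.244009354759399
```

Call:
{"api": "play_rows", "payload": {"deltas": [[[-1.7, 2.2, -2.9], [-0.075, 0, 0.036]], [[-3.3, 4.5, -5.9], [-0.15, 0, 0.07]], [[-5, 6.7, -8.8], [-0.225, 0, 0.108]], [[-6.6, 9, -11.8], [-0.3, 0, 0.145]], [[-7.6, 10.3, -13.5], [-0.345, 0, 0.166]], [[-8.3, 11.2, -14.7], [-0.378, 0.002, 0.181]], [[-8.3, 11.2, -14.7], [-0.378, 0.002, 0.181]], [[-8.3, 11.2, -14.7], [-0.378, 0.002, 0.181]]]}}

```text
clock: 12.18
position: [0.5458, -0.3533, 0.3097]
tool_rot: [-0.188, 0.791, 0.29, 0.505]
wrist_force: [1.7, 1.0, -1.5]
finger_gap: 0.235
finger_force: 59.0
```

```bash
cat > axis.py <<'E'
from h import *
log()
T=tool();z=T[:3,2];g=T[:3,3]-.021*z
out=[]
for n in('wrist','scene','side'):
    im=grab(n);np.savez('a_%s.npz'%n,P=im['P'],f=im['frame'],W=im['W']);P=im['P'].reshape(-1,3);c=im['frame'].reshape(-1,3).astype(int)
    d=P-g;m=(np.hypot(d[:,0],d[:,1])<.03)&(c.min(1)>60)
    cam=im['W'][:3,3]
    for lo,hi,r in((-.088,-.03,.011),(.032,.06,.021)):
        s=P[m&(d[:,2]>lo)&(d[:,2]<hi)]
        if len(s)<25: print(n,lo,len(s));continue
        from scipy.optimize import least_squares
        # circle of known radius seen from camera
        v=(g-cam)[:2];v/=np.linalg.norm(v)
        x=least_squares(lambda x:np.hypot(s[:,0]-x[0],s[:,1]-x[1])-r,np.median(s[:,:2],0)+v*r,loss='soft_l1',f_scale=.002).x
        print(n,lo,len(s),'axis-xy minus g',((x-g[:2])*1000).round(1),'xy',x.round(4),'z',s[:,2].min().round(4),s[:,2].max().round(4))
E
python3 axis.py
```

```text
12.18 q [ 0.904  0.596  0.253  1.436 -1.201  1.649  0.529] p [ 0.5458 -0.3533  0.3097] ax [[0.321, 0.269, 0.908], [0.648, -0.761, -0.004], [0.69, 0.59, -0.419]] F [ 1.7  1.  -1.5] 0.235 58.99694859981537
wrist -0.088 1167 axis-xy minus g [-0.7  0.2] xy [ 0.5305 -0.3655] z 0.2499 0.2885
wrist 0.032 9934 axis-xy minus g [-0.1  0.3] xy [ 0.5312 -0.3653] z 0.3505 0.3785
scene -0.088 261 axis-xy minus g [-1.4  0.1] xy [ 0.5299 -0.3656] z 0.2319 0.2884
scene 0.032 297 axis-xy minus g [-1.2 -0.2] xy [ 0.5301 -0.3659] z 0.3511 0.3784
side -0.088 118 axis-xy minus g [-0.2 -0.5] xy [ 0.531  -0.3662] z 0.2323 0.2875
side 0.032 131 axis-xy minus g [-0.2 -0.8] xy [ 0.531  -0.3665] z 0.3505 0.3785
```

```bash
python3 - <<'E'
from h import *
from scipy.optimize import least_squares
for n in('wrist','scene','side'):
    P=np.load('a_%s.npz'%n)['P'].reshape(-1,3)
    p=P[(P[:,2]>.1425)&(P[:,2]<.154)];c=np.array([.5293,-.3702])
    for i in range(8):
        s=p[np.hypot(*(p[:,:2]-c).T)<.0215]
        if len(s)<15: break
        x=least_squares(lambda x:np.hypot(s[:,0]-x[0],s[:,1]-x[1])-.01575,c,loss='soft_l1',f_scale=.002).x;c=x
    print(n,len(s),c.round(4), np.ptp(s,axis=0) if len(s) else '')
from ik import Rt
R2=Rt(np.radians(40),np.radians(25));to(np.array([.5293,-.3702,.26])-[-.0005,0,0]+.021*R2[:,2],R2)
E
```

```text
wrist 0 [ 0.5293 -0.3702] 
scene 141 [ 0.5295 -0.3694] [0.040099   0.03744076 0.01047057]
side 50 [ 0.5281 -0.3695] [0.03704329 0.03925079 0.0083315 ]
total [-5.49, 0.27, 2.11] [-0.007, -0.003, -0.0] min rows 0.9417494967785488 0.04304730111073583
```

```bash
python3 - <<'E'
from h import *
from ik import Rt
R2=Rt(np.radians(40),np.radians(25));to(np.array([.5297,-.3695,.255])+.021*R2[:,2],R2)
E
```

```text
total [-5.93, 0.21, 2.35] [-0.007, -0.003, -0.0] min rows 1.020845256418626 0.04304730111073583
```

Call:
{"api": "play_rows", "payload": {"deltas": [[[-1, 0.2, 0.2], [-0.007, -0.003, 0]], [[-3, 0.2, 1], [-0.007, -0.003, 0]], [[-5, 0.2, 1.9], [-0.007, -0.003, 0]], [[-5.9, 0.2, 2.35], [-0.007, -0.003, 0]], [[-5.9, 0.2, 2.35], [-0.007, -0.003, 0]], [[-5.9, 0.2, 2.35], [-0.007, -0.003, 0]], [[-5.9, 0.2, 2.35], [-0.007, -0.003, 0]]]}}

```text
clock: 13.2
position: [0.544, -0.3587, 0.247]
tool_rot: [-0.183, 0.793, 0.288, 0.505]
wrist_force: [-0.3, -0.8, -1.7]
finger_gap: 0.245
finger_force: 59.0
```

```bash
python3 axis.py; python3 - <<'E'
from h import *
from ik import Rt
R2=Rt(np.radians(40),np.radians(25))
to(np.array([.5297,-.3695,.255])+.021*R2[:,2],R2);to(np.array([.5297,-.3695,.225])+.021*R2[:,2],R2)
f=[np.load('a_%s.npz'%n)['f'][:,:,::-1] for n in('scene','side','wrist')]
cv2.imwrite('pics/c5.png',np.hstack([cv2.resize(f[0][150:280,70:170],(400,520),interpolation=2),cv2.resize(f[1][120:220,270:347],(400,520),interpolation=2)]))
E
```

```text
13.2 q [ 0.912  0.66   0.25   1.493 -1.209  1.596  0.643] p [ 0.544  -0.3587  0.247 ] ax [[0.324, 0.273, 0.906], [0.642, -0.767, 0.002], [0.696, 0.581, -0.423]] F [-0.3 -0.8 -1.7] 0.245 58.993865847587585
wrist -0.088 1174 axis-xy minus g [-0.7 -0.1] xy [ 0.5287 -0.3709] z 0.1848 0.2259
wrist 0.032 9897 axis-xy minus g [-0.1  0.7] xy [ 0.5293 -0.3702] z 0.2879 0.3159
scene -0.088 225 axis-xy minus g [-1.5 -0.3] xy [ 0.5279 -0.3712] z 0.1683 0.2256
scene 0.032 262 axis-xy minus g [-1.4  0.2] xy [ 0.528  -0.3707] z 0.2885 0.3157
side -0.088 107 axis-xy minus g [-0.9 -0.1] xy [ 0.5285 -0.371 ] z 0.168 0.2256
side 0.032 120 axis-xy minus g [-0.2 -0.9] xy [ 0.5292 -0.3717] z 0.2885 0.3159
total [0.01, -0.07, 0.12] [0.002, 0.001, -0.0] min rows 0.02193361300092159 0.010386630472133142
total [-2.71, -0.07, 1.39] [0.002, 0.001, -0.0] min rows 0.487054322705693 0.010386630472133142
```

View pics/c5.png

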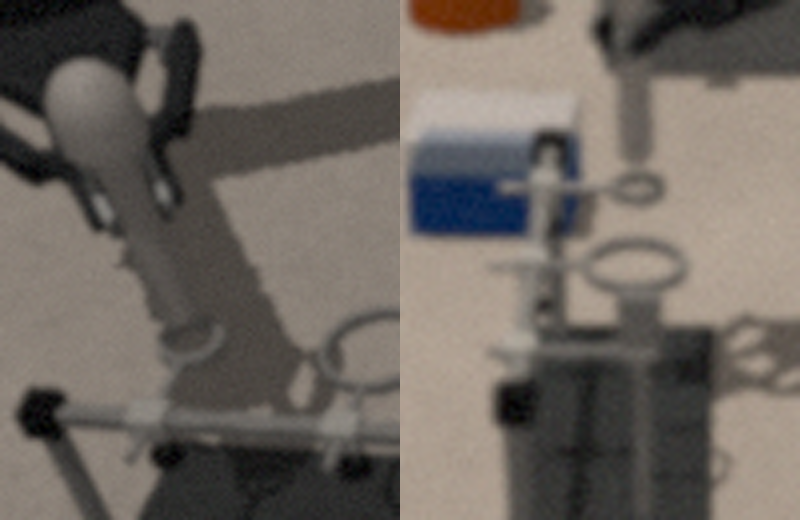

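The pestle hangs upright right over the middle ring: scene crop (180,330), side crop (637,170). I'll lower it gently and watch the force.

Call:
{"api": "play_rows", "payload": {"deltas": [[[-0.5, -0.07, 0.37], [0, 0, 0]], [[-0.95, -0.07, 0.58], [0, 0, 0]], [[-1.4, -0.07, 0.8], [0, 0, 0]], [[-1.85, -0.07, 1.0], [0, 0, 0]], [[-2.3, -0.07, 1.2], [0, 0, 0]], [[-2.7, -0.07, 1.4], [0, 0, 0]], [[-2.7, -0.07, 1.4], [0, 0, 0]]]}}

```text
clock: 14.22
position: [0.5442, -0.3569, 0.215]
tool_rot: [-0.184, 0.793, 0.287, 0.505]
wrist_force: [0.6, -0.4, -2.0]
finger_gap: 0.239
finger_force: 59.0
```

```bash
python3 axis.py;  python3 - <<'E'
from h import *
from ik import Rt
R2=Rt(np.radians(40),np.radians(25))
to(np.array([.5297,-.3695,.180])+.021*R2[:,2],R2)
E
```

```text
14.22 q [ 0.913  0.697  0.245  1.518 -1.216  1.571  0.696] p [ 0.5442 -0.3569  0.215 ] ax [[0.325, 0.27, 0.906], [0.641, -0.767, -0.001], [0.695, 0.582, -0.423]] F [ 0.6 -0.4 -2. ] 0.239 58.9940071105957
wrist -0.088 1611 axis-xy minus g [-0.2 -0.2] xy [ 0.5294 -0.3693] z 0.1428 0.1939
wrist 0.032 9923 axis-xy minus g [-0.   0.6] xy [ 0.5296 -0.3685] z 0.2559 0.2839
scene -0.088 268 axis-xy minus g [-0.1 -0. ] xy [ 0.5295 -0.3691] z 0.1372 0.1935
scene 0.032 238 axis-xy minus g [-1.3 -0. ] xy [ 0.5283 -0.3691] z 0.2571 0.2838
side -0.088 131 axis-xy minus g [-0.3  0.2] xy [ 0.5293 -0.3689] z 0.1373 0.1937
side 0.032 116 axis-xy minus g [ 0. -0.] xy [ 0.5296 -0.3691] z 0.256 0.2839
total [-4.06, 0.01, 1.87] [0.002, 0.0, -0.001] min rows 0.7151312872828044 0.009574076162825941
```

Call:
{"api": "play_rows", "payload": {"deltas": [[[-0.5, 0, 0.23], [0, 0, 0]], [[-1, 0, 0.46], [0, 0, 0]], [[-1.6, 0, 0.74], [0, 0, 0]], [[-2.2, 0, 1.01], [0, 0, 0]], [[-2.8, 0, 1.29], [0, 0, 0]], [[-3.4, 0, 1.57], [0, 0, 0]], [[-3.9, 0, 1.8], [0, 0, 0]], [[-3.9, 0, 1.8], [0, 0, 0]], [[-3.9, 0, 1.8], [0, 0, 0]]]}}

```text
clock: 15.5
position: [0.5442, -0.3573, 0.1729]
tool_rot: [-0.183, 0.793, 0.288, 0.505]
wrist_force: [0.3, -0.2, -2.1]
finger_gap: 0.242
finger_force: 59.0
```

```bash
python3 axis.py
```

```text
15.5 q [ 0.918  0.753  0.238  1.539 -1.227  1.541  0.767] p [ 0.5442 -0.3573  0.1729] ax [[0.324, 0.271, 0.906], [0.641, -0.767, 0.0], [0.695, 0.581, -0.423]] F [ 0.3 -0.2 -2.1] 0.242 58.99389624595642
wrist -0.088 1913 axis-xy minus g [-5.3 -3.7] xy [ 0.5243 -0.3732] z 0.1323 0.1517
wrist 0.032 9938 axis-xy minus g [-0.1  0.6] xy [ 0.5295 -0.3688] z 0.2137 0.2417
scene -0.088 187 axis-xy minus g [-0.1  0.5] xy [ 0.5296 -0.369 ] z 0.0976 0.1517
scene 0.032 218 axis-xy minus g [-1.3  0.2] xy [ 0.5283 -0.3693] z 0.2149 0.2413
side -0.088 117 axis-xy minus g [-1.2  1.5] xy [ 0.5284 -0.368 ] z 0.0952 0.1516
side 0.032 114 axis-xy minus g [-0.4 -0.6] xy [ 0.5292 -0.3701] z 0.2138 0.2417
```

The pestle is well over a third through with no side force. Releasing it.

Call:
{"api": "play_rows", "payload": {"deltas": [[[0, 0, 0], [0, 0, 0]], [[0, 0, 0], [0, 0, 0]], [[0, 0, 0], [0, 0, 0]], [[0, 0, 0], [0, 0, 0]], [[0, 0, 0], [0, 0, 0]], [[0, 0, 0], [0, 0, 0]], [[0, 0, 0], [0, 0, 0]]], "claw": 0.9}}

```text
clock: 16.52
position: [0.5441, -0.3571, 0.1726]
tool_rot: [-0.183, 0.793, 0.288, 0.505]
wrist_force: [0.6, 0.5, -0.5]
finger_gap: 0.9
finger_force: 0.0
```

```bash
python3 - <<'E'
from h import *
log()
f=[]
for n in('scene','side'):
    im=grab(n);f.append(im['frame'][:,:,::-1]);P=im['P'].reshape(-1,3);d=P[:,:2]-[.5293,-.3698]
    r=np.hypot(*d.T);s=P[(r<.022)&(P[:,2]>.1)&(im['frame'].reshape(-1,3).min(1)>60)];print(n,len(s),s[:,2].max() if len(s) else 0)
cv2.imwrite('pics/c6.png',np.hstack([cv2.resize(f[0][150:280,70:170],(400,520),interpolation=2),cv2.resize(f[1][120:220,270:347],(400,520),interpolation=2)]))
E
```

```text
16.52 q [ 0.918  0.753  0.238  1.539 -1.227  1.541  0.767] p [ 0.5441 -0.3571  0.1726] ax [[0.325, 0.271, 0.906], [0.641, -0.767, -0.0], [0.695, 0.581, -0.423]] F [ 0.6  0.5 -0.5] 0.9 0.0
scene 585 0.20312315847230245
side 229 0.2026662599030823
```

View pics/c6.png

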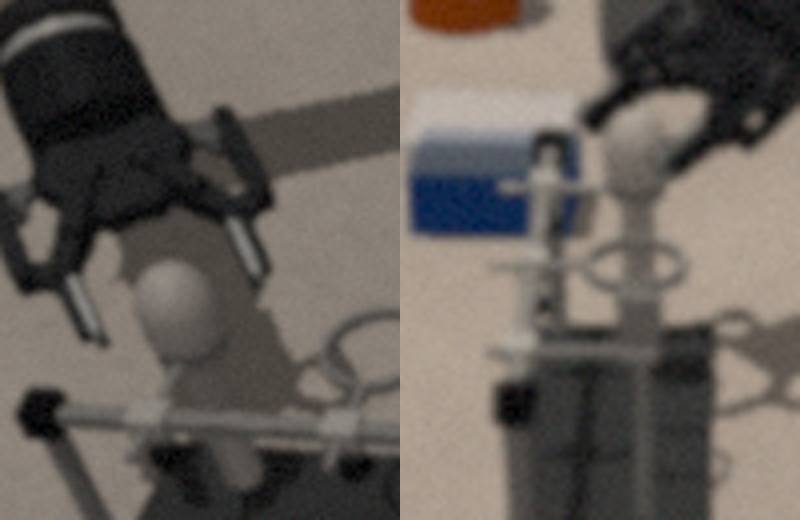

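The head sits on the ring (side crop (635,155)) with the handle through it. I'll back the gripper out along its own axis.

Call:
{"api": "play_rows", "payload": {"deltas": [[[0, 0, -1], [0, 0, 0]], [[0, 0, -3], [0, 0, 0]], [[0, 0, -6], [0, 0, 0]], [[0, 0, -9], [0, 0, 0]], [[0, 0, -12], [0, 0, 0]], [[0, 0, -14], [0, 0, 0]], [[0, 0, -14], [0, 0, 0]], [[0, 0, -14], [0, 0, 0]]]}}

```text
clock: 17.62
position: [0.4474, -0.4376, 0.2317]
tool_rot: [-0.184, 0.793, 0.288, 0.505]
wrist_force: [0.5, -0.3, -0.1]
finger_gap: 0.9
finger_force: 0.0
```

```bash
python3 - <<'E'
from h import *
from scipy.optimize import least_squares
log()
for n in('scene','side','wrist'):
    im=grab(n);P=im['P'].reshape(-1,3);r=np.hypot(*(P[:,:2]-[.5293,-.3698]).T)
    s=P[(r<.03)&(P[:,2]>.16)&(P[:,2]<.22)];cam=im['W'][:3,3];v=[.5293,-.3698]-cam[:2];v/=np.linalg.norm(v)
    print(n,len(s),'top',np.percentile(s[:,2],[90,98,100]).round(4))
    for lo,hi,R_ in((.04,.075,.011),(.08,.13,.011),(.158,.180,.021)):
        c=P[(r<.03)&(P[:,2]>lo)&(P[:,2]<hi)]
        if len(c)>20:
            x=least_squares(lambda x:np.hypot(c[:,0]-x[0],c[:,1]-x[1])-R_,np.median(c[:,:2],0)+v*R_,loss='soft_l1',f_scale=.002).x;print('  ',lo,len(c),x.round(4))
E
```

```text
17.62 q [ 1.081  0.753  0.292  1.376 -1.144  1.764  0.712] p [ 0.4474 -0.4376  0.2317] ax [[0.324, 0.27, 0.907], [0.642, -0.766, -0.001], [0.694, 0.583, -0.422]] F [ 0.5 -0.3 -0.1] 0.9 0.0
scene 414 top [0.199  0.2013 0.2026]
   0.04 106 [ 0.5276 -0.3726]
   0.08 110 [ 0.5274 -0.3718]
   0.158 158 [ 0.5274 -0.371 ]
side 160 top [0.1956 0.1979 0.2002]
   0.08 69 [ 0.5284 -0.372 ]
   0.158 82 [ 0.528  -0.3714]
wrist 2983 top [0.197  0.1984 0.1995]
   0.04 453 [ 0.5282 -0.372 ]
   0.08 876 [ 0.5281 -0.3714]
   0.158 1172 [ 0.5282 -0.3705]
```

The top of the head reads 0.199 m, which is fully home. The tilt is under 1°, and the gripper is clear.

```bash
python3 -c "
from station import job_done
print(job_done())"
```

```text
the job is handed in; nothing more can be done
None
```

The white pestle now hangs head up in the middle-sized collar, fully home and upright to within about 1°, and nothing else was touched; I handed the job in at about 18 s of the 67 s allowed.

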